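# Clear the chest top: sort collets, nuts and a bearing into their trays

### The job

Sort the loose machine parts on the tool chest: stand the two collets upright in the long divided tray, one in each compartment, lay the two hexagon nuts flat side by side in the round dish, and lay the ball bearing flat in the square tray. Leave the power supply and the screwdriver where they lie.

Things in the scene. Friction and masses are not known exactly. Their poses are not given: they have to be found in the camera images.
- collet_a_mid (a point): Steel spring collet (tapered sleeve with fine slots), standing upright on its small end, loose, 0.20 kg. 46 mm tall. There are two alike. It is 28 mm across at the foot, widening to a 40 mm wide straight band from 28 to 42 mm above its foot, the place to grip. The point is its centre, 23 mm above the foot; z is its axis, up.
- collet_b_mid (a point): Steel spring collet (tapered sleeve with fine slots), standing upright on its small end, loose, 0.20 kg. 46 mm tall. There are two alike. It is 28 mm across at the foot, widening to a 40 mm wide straight band from 28 to 42 mm above its foot, the place to grip. The point is its centre, 23 mm above the foot; z is its axis, up.
- nut_a_mid (a point): Large dark steel hexagon nut with an open hole, lying flat, loose, 0.22 kg. 46 mm across flats, 53 mm across corners, 24 mm high, hole 30 mm. There are two alike. The point is its centre, 12 mm above its underside; z is the hole's axis; its x axis is square to one pair of flats (the next pairs are 60 degrees on).
- nut_b_mid (a point): Large dark steel hexagon nut with an open hole, lying flat, loose, 0.22 kg. 46 mm across flats, 53 mm across corners, 24 mm high, hole 30 mm. There are two alike. The point is its centre, 12 mm above its underside; z is the hole's axis; its x axis is square to one pair of flats (the next pairs are 60 degrees on).
- bearing_mid (a point): Ball bearing, a round bright steel ring with a black seal and a dark bore, lying flat, loose, 0.24 kg. 62 mm outer diameter, 20 mm high. The point is its centre, 10 mm above its underside; z is its axis.
- collet_tray: Long grey plastic tray, fixed, divided across the middle into two compartments side by side along its y axis. 98 mm (x) by 188 mm (y) outside, 16 mm high, walls, divider and floor 4 mm thick. Origin at the centre of its underside; the compartments, each 90 by 88 mm inside, are centred at y = -46 and +46 mm; the divider is as high as the walls.
- nut_dish: Round metal dish, fixed, 176 mm across the rim, 160 mm across the foot, 22 mm high, flaring wall 3 mm, floor 4 mm thick. Origin at the centre of its underside.
- bearing_tray: Square grey plastic tray without divider, fixed, 140 by 140 mm outside, 22 mm high, walls and floor 4 mm thick. Origin at the centre of its underside, axes along its sides.
- psu: Bystander: small metal-cased power supply with vent holes and a terminal strip, 110 by 80 by 36 mm, loose. Origin at the centre of its underside. Leave it alone.
- screwdriver: Bystander: screwdriver about 200 mm long lying along its own x axis, its blade to +x, loose. Origin at the middle of its underside. Leave it alone.
Mind the look-alikes: they are no part of the job. What is shaped like the part that bears collet_a_mid but green or red is not meant.

How it is judged:
By the outcome, as a careful person would: the job done as asked, in the order asked, and still so for the second after the job is handed in, with the robot touching nothing.
It also fails if it takes over 122 s, if anything falls off the work surface, if the arm or the gripper's body presses on something with over 40 N, if the wrist force passes 120 N, or if a joint passes its speed limit or range.

### The arm

A 7-joint arm with a two-finger parallel gripper is mounted at the origin on the work surface. World frame = base frame: x ahead of the robot, y to its left, z up, the work surface at z = 0. Lengths are in m, angles in degrees, forces in N, time in s.
With the tool pointing down it reaches from about 0.425 to 0.875 m from the base axis. Payload 4.7 kg.
Tool frame: the origin (TCP) lies between the finger pads; the fingertips stand 19 mm ahead of it and the grasp point (between the pads) is the TCP; x points along the fingers, z is the direction in which the jaws open and shut, and the axes are right-handed (so a half turn about x gives the same grasp; the last joint's range is limited). The gripper opens to 87 mm and grips with 3 to 60 N. Pads are 19 mm wide; open, the fingers measure 117 mm over their backs; the gripper's body (75 mm by 190 mm) begins 51 mm behind the grasp point.
Start: joints at [64.635, 18.392, -4.016, 83.108, 1.295, 78.541, -3.26], TCP at [0.287, -0.583, 0.242] pointing down, gripper open.
Joint ranges: [-163.93, 163.93], [-17.29, 119.83], [-79.2, 71.16], [3.27, 140.29], [-89.18, 269.18], [5.43, 117.66], [-154.24, 154.24]. Speed limits (degrees/s): [147.25, 147.25, 180, 180, 180, 180, 180].

### API

Orientations are given as [roll, pitch, yaw] about the fixed x, y, z axes, in that order (R = Rz(yaw) Ry(pitch) Rx(roll)).
In Python, from cell import monitor, read_camera, camera_model, env, regions_of gives the robot as it stands. The module is installed in compiled form; this text tells all that it offers.
- The arm moves only by the tool step_arm, never from a script. Its argument "deltas" is a list of rows, each a list of 5 numbers: the gripper's target within -1 to 1 (fully open at 1, half-way at 0, shut at -1), then the shift along the tool's x, y, z in m, then the turn about the tool's x in degrees. A call has 1 to 12 rows; each row is the pose to reach, as a shift and turn from the pose commanded when the call began, along the tool's axes at that moment; what a row does not reach only later rows make up. A row lasts 1/8 s, in which the tool goes at most 62.5 mm and 10.7 degrees, less where a joint would pass 70% of its speed; a pose out of reach is approached as far as the arm can. A call with a gripper value outside its range is refused whole. The fingers move at their own pace and stop on an object; "newtons" is the grip in N (left out, the last holds). Time passes only in rows, so rows that repeat a pose let the fingers close. It gives the time, the measured TCP pose, the force and the opening at its end, in the units of the state.
- monitor.get_obs(): the state, without advancing time (a new reading comes with each control period).
- read_camera(name): name is "scene" or "top"; returns (picture, depth): 384x512x3 uint8, red, green, blue; 384x512 float32, m along the optical axis (not along the pixel's ray), 0 where there is no reading.
- camera_model(name): a dict with "fx", "fy", "cx", "cy" (pixels), "k1" (the pictures are not rectified: a ray, as slopes to the right and down, at radius r is drawn at 1 + k1 r^2 times it, then the intrinsics apply), "xyz" and "attitude" of the camera in the world. Camera axes: x right, y down, z forward; pixel columns grow to the right and rows downward; lengths in m; the calibration is good to about 2 mm. A picture is of the moment at which its call begins. camera_model takes no time and is no camera call.
- env.sign_off(): hands the job in, once; it reports no verdict.
Trained networks look in the newest picture that a camera, given by its name, has taken for a name from the list of things; names that differ only in an ending like _2 or _b are one class to them, and where a whole thing is asked for, a point or a joint stands for the part that bears it (a point fixed in the world has none). Each returns a list of dicts, best first, with "p" (0 to 1); they miss things now and then, are a little off and sometimes report something else, mostly with a low value. They report only what shows in the picture. A call takes as long as a camera call. They do not tell look-alikes from the thing itself.
- regions_of(camera, thing): "pixels" (384x512 bool, what is visible of it) and "pixel" ([column, row] in pixels, amid what is visible of it).
The state is a dict: "time_s": time; "qpos": joint angles; "joint_velocities": joint speeds; "effort": joint torques, N m; "tool_pos": TCP position; "tool_rot": TCP orientation; "force": force on the tool from outside, world axes, zero at the start; "wrist_torque": the same for the moment, N m; "grip_width": finger opening in m.
Only numpy, scipy, OpenCV 4.12 (cv2) and the standard library are available. Lean on these libraries where they do the work, as an engineer would, in place of code of your own. Each camera call takes 0.05 s, during which the arm holds its last target. There are 200 camera calls.

## Working session

There is one attempt and no reset: what is moved stays moved. The work goes in short steps, Python scripts to look and compute and a tool call to move; the robot and the scene stay as the last step left them, time stands still between calls to the robot, and variables do not carry over. Pictures are saved under pics/ and viewed, about 12 in all and at most 16, crops included, and the job is handed in when it is done.

Besides the shell and the picture viewer there is one more tool, called as name(argument=value, ...) on one line, values as JSON. step_arm: Moves the arm, as the interface text tells. Its arguments: {"type":"object","properties":{"deltas":{"type":"array"},"newtons":{"type":"number"}},"required":["deltas"]}

```bash
mkdir -p pics; python3 - <<'E'
from cell import *
import cv2,numpy as np
for n in("scene","top"):
    p,d=read_camera(n); cv2.imwrite(f"pics/{n}0.png",cv2.resize(p[:,:,::-1],(768,576))); print(n,camera_model(n))
print(monitor.get_obs())
E
```

```text
scene {'fx': 432.2874297726079, 'fy': 432.2874297726079, 'cx': 258.6218623957701, 'cy': 194.98853597921754, 'k1': -0.023604711049431206, 'xyz': array([ 1.0542534 , -0.84383887,  0.68802541]), 'attitude': array([-122.5634924 ,    0.66849836,   32.14091893])}
top {'fx': 401.0511284066685, 'fy': 401.0511284066685, 'cx': 259.74076325279094, 'cy': 188.6610585149551, 'k1': 0.031193591082983634, 'xyz': array([0.38440246, 0.01200547, 1.11625844]), 'attitude': array([-172.79014604,   -0.8087324 ,  -90.93860156])}
{'time_s': 0.1, 'qpos': array([64.63516552, 18.43607975, -4.01570512, 83.16600583,  1.29492488,
       78.54053738, -3.25995007]), 'joint_velocities': array([-0.04108112, -0.09766249, -0.01033572, -0.26132927,  0.01727435,
       -0.11645663, -0.06705882]), 'effort': array([-3.61981001e-04, -4.92569625e+01, -4.05652514e-01, -3.13396382e+01,
       -6.40357006e-02,  3.95244663e-02,  5.80445635e-05]), 'tool_pos': array([ 0.28646387, -0.582974  ,  0.24057321]), 'tool_rot': array([-176.94557097,   89.90246356,  119.22901564]), 'force': array([-0.00692758, -0.71042034,  0.52263543]), 'wrist_torque': array([0.0281387 , 0.01935411, 0.0070556 ]), 'grip_width': 0.08671965266814198}
```

View pics/scene0.png

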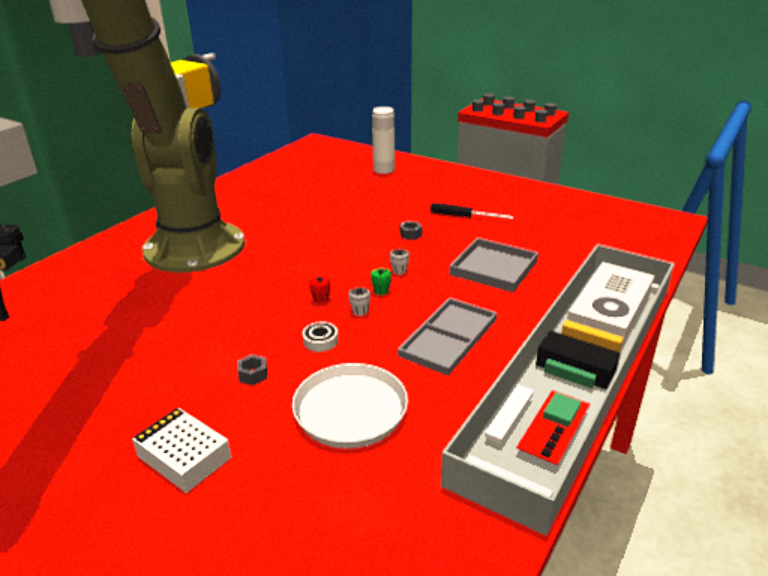

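View pics/top0.png

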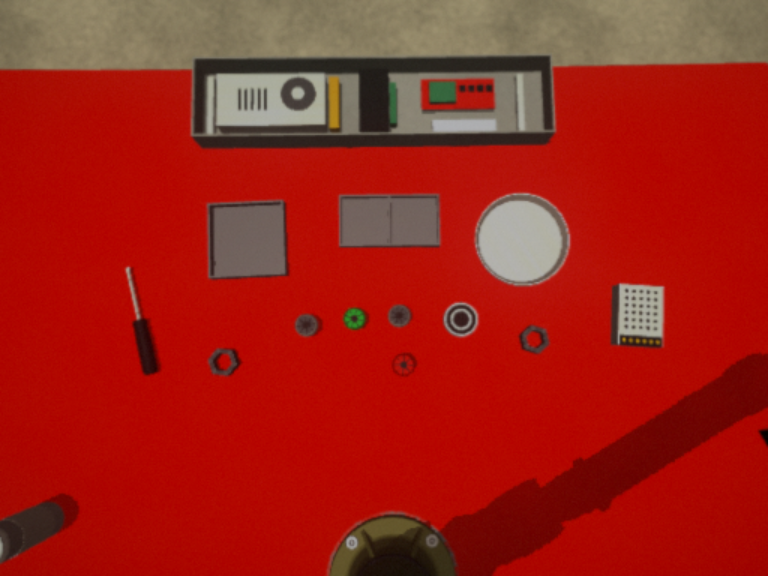

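Top view (768×576 px): steel collets at (307,325) and (400,316), with green (354,318) and red (403,364) look-alikes. Nuts are at (224,361) and (535,339), the bearing at (460,319). The square tray is at (247,239), the divided tray at (390,220) and the dish at (522,239).

```bash
cat > h.py <<'E'
from cell import *
import cv2,numpy as np
from scipy.spatial.transform import Rotation as R
def rays(cam,px):
    m=camera_model(cam);K=np.array([[m['fx'],0,m['cx']],[0,m['fy'],m['cy']],[0,0,1]])
    u=cv2.undistortPoints(np.asarray(px,np.float64).reshape(-1,1,2),K,np.array([m['k1'],0,0,0.])).reshape(-1,2)
    return m['xyz'],np.c_[u,np.ones(len(u))],R.from_euler('xyz',m['attitude'],degrees=True).as_matrix()
def cloud(cam,d,mask):
    v,u=np.nonzero(mask&(d>0)); o,r,M=rays(cam,np.c_[u,v]); return o+(r*d[v,u][:,None])@M.T
def plane(cam,px,z):
    o,r,M=rays(cam,px); w=r@M.T; return o+w*((z-o[2])/w[:,2])[:,None]
def hexang(P):   # P: xy outline points; direction square to flats, mod 60
    c=P.mean(0);a=np.arange(0,60,.5);b=np.radians(a)
    w=[sum(np.ptp(P@[np.cos(t+k),np.sin(t+k)]) for k in np.radians([0,60,120])) for t in b]
    return a[int(np.argmin(w))]
E
python3 - <<'E'
from h import *
p,d=read_camera("top")
H=dict(collet_a_mid=.046,nut_a_mid=.024,bearing_mid=.02,collet_tray=.016,nut_dish=.022,bearing_tray=.022,psu=.036,screwdriver=.02)
for n,h in H.items():
    for r in regions_of("top",n):
        if r['p']<.3: continue
        k=r['pixels'];C=cloud("top",d,k)
        v,u=np.nonzero(k); Q=plane("top",np.c_[u,v],h)[:,:2]
        rect=cv2.minAreaRect(Q.astype(np.float32))
        print(n,round(r['p'],2),np.round(r['pixel'],1),'n',k.sum(),'rgb',p[k].mean(0).round(),'zmax %.3f'%np.percentile(C[:,2],95),'cen',Q.mean(0).round(4),'rect',np.round(rect[0],4),np.round(rect[1],4),round(rect[2],1),'hex',hexang(Q) if 'nut_a' in n else '')
E
```

```text
collet_a_mid 0.72 [163.5 156. ] n 2627 rgb [106.  89.  84.] zmax 0.022 cen [0.6035 0.2514] rect [0.604  0.2512] [0.1399 0.1392] 2.1 hex 
collet_a_mid 0.61 [266.3 244.4] n 177 rgb [147.  15.  10.] zmax 0.047 cen [ 0.375  -0.0256] rect [ 0.3745 -0.0248] [0.0371 0.0366] 89.1 hex 
collet_a_mid 0.54 [233.2 212.6] n 136 rgb [ 53. 105.  32.] zmax 0.047 cen [0.4582 0.0617] rect [0.4578 0.0617] [0.0321 0.032 ] 89.1 hex 
collet_a_mid 0.5 [263.3 209.8] n 176 rgb [88. 55. 51.] zmax 0.047 cen [ 0.4625 -0.0183] rect [ 0.4626 -0.0178] [0.0359 0.0379] 44.0 hex 
nut_a_mid 0.55 [153.  240.2] n 217 rgb [82. 40. 37.] zmax 0.026 cen [0.3854 0.2923] rect [0.3865 0.2924] [0.0511 0.0452] 88.9 hex 52.0
bearing_mid 0.66 [304.8 213.4] n 397 rgb [102.  84.  80.] zmax 0.023 cen [ 0.4555 -0.1318] rect [ 0.4553 -0.1314] [0.0605 0.0575] 89.1 hex 
bearing_mid 0.55 [258.4 148.9] n 2352 rgb [112.  93.  88.] zmax 0.016 cen [ 0.641  -0.0059] rect [ 0.6417 -0.0059] [0.185  0.0998] 89.3 hex 
collet_tray 0.51 [304.4 216.1] n 420 rgb [105.  85.  80.] zmax 0.023 cen [ 0.4554 -0.1332] rect [ 0.4555 -0.1332] [0.0635 0.0577] 89.1 hex 
nut_dish 0.82 [346.7 160.7] n 3018 rgb [166. 160. 151.] zmax 0.020 cen [ 0.6023 -0.2513] rect [ 0.6029 -0.2512] [0.1705 0.1697] 89.2 hex 
bearing_tray 0.74 [162.2 157.8] n 2623 rgb [107.  89.  84.] zmax 0.022 cen [0.6084 0.2572] rect [0.6092 0.257 ] [0.1442 0.1428] 1.1 hex 
psu 0.71 [425.9 209.2] n 1391 rgb [135. 125. 112.] zmax 0.039 cen [ 0.457  -0.4485] rect [ 0.4571 -0.4495] [0.0934 0.1111] 84.4 hex 
psu 0.36 [201.6 215.7] n 211 rgb [91. 51. 46.] zmax 0.047 cen [0.4473 0.1449] rect [0.4477 0.1454] [0.0429 0.0402] 89.1 hex 
screwdriver 0.88 [ 95.3 229.5] n 332 rgb [51. 14. 13.] zmax 0.027 cen [0.4164 0.4369] rect [0.4171 0.4372] [0.1017 0.0243] 14.9 hex
```

Network masks are shifted a bit and miss one nut, so I'll measure directly from the depth heights near those spots.

```bash
cat >> h.py <<'E'
def measure(S):
    p,d=read_camera("top"); v,u=np.mgrid[:384,:512]
    W=np.full((384,512,3),np.nan); k=d>0; W[k]=cloud("top",d,k)
    for n,(x,y,h,rad) in S.items():
        m=(np.hypot(W[...,0]-x,W[...,1]-y)<rad)&(W[...,2]>h*.65)&(W[...,2]<h+.012)
        Q=np.c_[W[m][:,:2]].astype(np.float32)
        if len(Q)<5: print(n,'none');continue
        rc=cv2.minAreaRect(Q);ce=cv2.minEnclosingCircle(Q)
        print(n,len(Q),'z %.4f'%np.median(W[m][:,2]),'mean',Q.mean(0).round(4),'rect',np.round(rc[0],4),np.round(rc[1],4),round(rc[2],1),'circ',np.round(ce[0],4),round(ce[1],4),'hex',hexang(Q) if 'nut' in n else '')
E
python3 - <<'E'
from h import *
measure(dict(colA=(.447,.145,.046,.04),colB=(.4625,-.018,.046,.035),nutA=(.386,.292,.024,.045),nutB=(.42,-.305,.024,.05),bearing=(.4555,-.132,.02,.045),
ctray=(.641,-.006,.016,.12),dish=(.602,-.251,.022,.11),btray=(.605,.253,.022,.115),green=(.458,.062,.046,.03),red=(.375,-.025,.046,.03)))
o=monitor.get_obs();Rt=R.from_euler('xyz',o['tool_rot'],degrees=True).as_matrix();print(Rt.round(3))
E
```

```text
colA 180 z 0.0417 mean [0.4481 0.1458] rect [0.4482 0.1462] [0.0388 0.0379] 62.9 circ [0.4479 0.1461] 0.0203 hex 
colB 177 z 0.0419 mean [ 0.4623 -0.0193] rect [ 0.4622 -0.0186] [0.0378 0.0379] 0.4 circ [ 0.4624 -0.0197] 0.0203 hex 
nutA 166 z 0.0230 mean [0.3862 0.2961] rect [0.3866 0.296 ] [0.0505 0.0453] 88.6 circ [0.3868 0.2959] 0.0256 hex 51.0
nutB 97 z 0.0234 mean [ 0.4181 -0.276 ] rect [ 0.4181 -0.2754] [0.0467 0.0329] 2.9 circ [ 0.4179 -0.2693] 0.0243 hex 39.0
bearing 392 z 0.0198 mean [ 0.4553 -0.1327] rect [ 0.4553 -0.1328] [0.0579 0.0576] 89.0 circ [ 0.4556 -0.1326] 0.0306 hex 
ctray 363 z 0.0154 mean [ 0.6439 -0.0147] rect [ 0.6439 -0.0062] [0.1865 0.0992] 89.7 circ [ 0.6428 -0.006 ] 0.1051 hex 
dish 378 z 0.0197 mean [ 0.6118 -0.2657] rect [ 0.6033 -0.2526] [0.174  0.1709] 88.8 circ [ 0.6024 -0.2525] 0.0889 hex 
btray 384 z 0.0209 mean [0.6125 0.2597] rect [0.6104 0.2582] [0.1408 0.1401] 2.5 circ [0.6099 0.2574] 0.0974 hex 
green 179 z 0.0419 mean [0.4583 0.0599] rect [0.458  0.0593] [0.0376 0.0375] 89.1 circ [0.4585 0.0605] 0.0204 hex 
red 179 z 0.0417 mean [ 0.375  -0.0256] rect [ 0.3744 -0.0249] [0.0372 0.0369] 88.5 circ [ 0.3751 -0.0256] 0.0198 hex 
[[ 0.     0.897  0.441]
 [-0.     0.441 -0.897]
 [-1.    -0.     0.   ]]
```

step_arm(deltas=[[0.4,0.005,0.016,-0.017,-2.5],[0.4,0.014,0.049,-0.051,-7.6],[0.4,0.026,0.09,-0.094,-14],[0.4,0.038,0.13,-0.137,-20.4],[0.4,0.05,0.171,-0.18,-26.8],[0.4,0.062,0.212,-0.223,-33.2],[0.4,0.074,0.252,-0.265,-39.6],[0.4,0.086,0.293,-0.308,-45.9],[0.4,0.098,0.334,-0.351,-52.3],[0.4,0.11,0.374,-0.394,-58.7],[0.4,0.118,0.4,-0.42,-62.5],[0.4,0.12,0.407,-0.428,-63.8]], newtons=30)

```text
time_s: 2.1
tool_pos: [0.4634, -0.0172, 0.1214]
tool_rot: [88.8, 90.0, 89.1]
force: [0.9, -0.0, 0.5]
grip_width: 0.061
```

step_arm(deltas=[[0.4,0,0,0,0],[0.4,0,0,0,0]])

```text
time_s: 2.35
tool_pos: [0.4631, -0.0216, 0.1217]
tool_rot: [-83.9, 89.9, -84.1]
force: [-0.5, -0.5, 0.3]
grip_width: 0.0608
```

step_arm(deltas=[[0.4,0.03,0.002,-0.001,0],[0.4,0.06,0.002,-0.001,0],[0.4,0.08,0.002,-0.001,0],[0.4,0.086,0.002,-0.001,0],[0.4,0.086,0.002,-0.001,0],[-0.3,0.086,0.002,-0.001,0],[-0.5,0.086,0.002,-0.001,0],[-0.5,0.086,0.002,-0.001,0],[-0.5,0.086,0.002,-0.001,0],[-0.5,0.086,0.002,-0.001,0]], newtons=30)

```text
time_s: 3.6
tool_pos: [0.4623, -0.0178, 0.036]
tool_rot: [-81.8, 90.0, -81.8]
force: [-2.4, 0.2, 5.9]
grip_width: 0.0386
```

step_arm(deltas=[[-0.5,-0.03,0,0,0],[-0.5,-0.06,0,0.005,0],[-0.5,-0.06,-0.008,0.04,0],[-0.5,-0.06,-0.016,0.085,0],[-0.5,-0.06,-0.025,0.13,0],[-0.5,-0.06,-0.032,0.168,0],[-0.5,-0.06,-0.034,0.181,0],[-0.5,-0.06,-0.034,0.181,0],[-0.5,-0.06,-0.034,0.181,0],[-0.5,-0.035,-0.034,0.181,0],[-0.5,-0.015,-0.034,0.181,0],[-0.5,-0.008,-0.034,0.181,0]])

```text
time_s: 5.1
tool_pos: [0.6414, -0.0519, 0.0419]
tool_rot: [-177.5, 89.8, -177.5]
force: [-0.0, 1.3, -2.8]
grip_width: 0.0386
```

step_arm(deltas=[[-0.5,0.001,0,0,0],[-0.5,0.003,0,0,0],[-0.5,0.003,0,0,0],[-0.5,0.003,0,0,0]])

```text
time_s: 5.6
tool_pos: [0.6435, -0.0518, 0.041]
tool_rot: [-14.8, 90.0, -14.8]
force: [-0.1, 0.4, -1.4]
grip_width: 0.0386
```

step_arm(deltas=[[-0.5,0.001,0,0,0],[-0.3,0.001,0,0,0],[0,0.001,0,0,0],[0.4,0.001,0,0,0],[0.4,0.001,0,0,0],[0.4,0.001,0,0,0],[0.4,-0.03,0,0,0],[0.4,-0.07,0.01,-0.01,0],[0.4,-0.08,0.04,-0.04,0],[0.4,-0.08,0.08,-0.08,0],[0.4,-0.08,0.12,-0.12,0],[0.4,-0.08,0.16,-0.16,0]])

```text
time_s: 7.1
tool_pos: [0.482, 0.1095, 0.1207]
tool_rot: [-9.9, 90.0, -9.9]
force: [0.2, 0.9, 0.1]
grip_width: 0.0611
```

step_arm(deltas=[[0.4,0,0.03,-0.028,0],[0.4,0,0.038,-0.035,0],[0.4,0,0.038,-0.035,0],[0.4,0,0.038,-0.035,0]])

```text
time_s: 7.6
tool_pos: [0.4493, 0.145, 0.1206]
tool_rot: [0.5, 90.0, 0.3]
force: [-0.0, 0.2, -1.1]
grip_width: 0.061
```

step_arm(deltas=[[0.4,0.03,0.001,-0.001,0],[0.4,0.06,0.001,-0.001,0],[0.4,0.08,0.001,-0.001,0],[0.4,0.085,0.001,-0.001,0],[0.4,0.085,0.001,-0.001,0],[-0.3,0.085,0.001,-0.001,0],[-0.5,0.085,0.001,-0.001,0],[-0.5,0.085,0.001,-0.001,0],[-0.5,0.085,0.001,-0.001,0],[-0.5,0.085,0.001,-0.001,0]])

```text
time_s: 8.85
tool_pos: [0.4475, 0.1473, 0.036]
tool_rot: [-28.7, 90.0, -28.7]
force: [-1.0, -1.1, 5.0]
grip_width: 0.0389
```

step_arm(deltas=[[-0.5,-0.03,0,0,0],[-0.5,-0.06,0,0.005,0],[-0.5,-0.06,-0.022,0.04,0],[-0.5,-0.06,-0.046,0.085,0],[-0.5,-0.06,-0.07,0.13,0],[-0.5,-0.06,-0.095,0.175,0],[-0.5,-0.06,-0.107,0.195,0],[-0.5,-0.06,-0.107,0.195,0],[-0.5,-0.06,-0.107,0.195,0],[-0.5,-0.035,-0.107,0.195,0],[-0.5,-0.015,-0.107,0.195,0],[-0.5,-0.008,-0.107,0.195,0]])

```text
time_s: 10.35
tool_pos: [0.6404, 0.0406, 0.0418]
tool_rot: [-174.9, 89.8, -174.9]
force: [-0.2, 0.1, -2.3]
grip_width: 0.0395
```

step_arm(deltas=[[-0.5,0.002,0,0,0],[-0.5,0.004,0,0,0],[-0.5,0.004,0,0,0],[-0.3,0.004,0,0,0],[0,0.004,0,0,0],[0.4,0.004,0,0,0],[0.4,0.004,0,0,0],[0.4,0.004,0,0,0],[0.4,-0.03,0,0,0],[0.4,-0.07,0,0,0],[0.4,-0.08,0.03,-0.03,0],[0.4,-0.08,0.08,-0.07,0]])

```text
time_s: 11.85
tool_pos: [0.5743, 0.1181, 0.1249]
tool_rot: [-0.4, 89.8, -0.7]
force: [0.3, 0.6, -0.4]
grip_width: 0.0614
```

```bash
cat >> h.py <<'E'
def hex6(Q):
    q=Q-Q.mean(0); z=q[:,0]+1j*q[:,1]; return (np.degrees(np.angle(np.sum(z**6)))/6+30)%60
E
sed -i "s/hexang(Q) if/(hexang(Q),round(hex6(Q),1)) if/" h.py
python3 - <<'E'
from h import *
measure(dict(nutA=(.386,.296,.024,.035),nutB=(.418,-.285,.024,.045),colA=(.643,.04,.05,.04),colB=(.643,-.052,.05,.04),bearing=(.4555,-.132,.02,.045)))
p,_=read_camera("scene");cv2.imwrite("pics/s1.png",cv2.resize(p[120:260,200:400,::-1],(800,560),interpolation=cv2.INTER_CUBIC))
o=monitor.get_obs();print(o['tool_pos'],o['qpos'])
E
```

```text
nutA 167 z 0.0238 mean [0.3862 0.2962] rect [0.3861 0.2961] [0.0495 0.0451] 79.6 circ [0.3868 0.2964] 0.0252 hex (np.float64(51.0), np.float32(51.2))
nutB 162 z 0.0231 mean [ 0.4174 -0.2655] rect [ 0.4175 -0.2648] [0.0457 0.0507] 38.8 circ [ 0.4163 -0.2669] 0.0263 hex (np.float64(42.0), np.float32(44.1))
colA 172 z 0.0457 mean [0.6423 0.0395] rect [0.6435 0.0397] [0.0355 0.0401] 89.6 circ [0.6435 0.0403] 0.0205 hex 
colB 174 z 0.0453 mean [ 0.6426 -0.0533] rect [ 0.643  -0.0532] [0.0359 0.0379] 88.8 circ [ 0.6437 -0.0537] 0.0202 hex 
bearing 393 z 0.0200 mean [ 0.4553 -0.1327] rect [ 0.4555 -0.1327] [0.0582 0.0579] 89.3 circ [ 0.456  -0.1327] 0.0309 hex 
[0.56860568 0.12688091 0.12427773] [ 19.09882838  19.86793711 -40.62238304  99.8740397   13.87723623
  65.4708471  -25.07766562]
```

step_arm(deltas=[[0.6,0,0.01,-0.01,1],[0.6,0,0.035,-0.038,3],[0.6,0,0.07,-0.075,6],[0.6,0,0.105,-0.113,8],[0.6,0,0.14,-0.15,9],[0.6,0,0.16,-0.173,9],[0.6,0,0.169,-0.182,9],[0.6,0.02,0.169,-0.182,9],[0.6,0.04,0.169,-0.182,9],[0.6,0.04,0.169,-0.182,9],[0.6,0.04,0.169,-0.182,9]])

```text
time_s: 13.32
tool_pos: [0.3922, 0.2878, 0.084]
tool_rot: [59.7, 90.0, 50.6]
force: [0.2, -0.6, 0.2]
grip_width: 0.0695
```

View pics/s1.png

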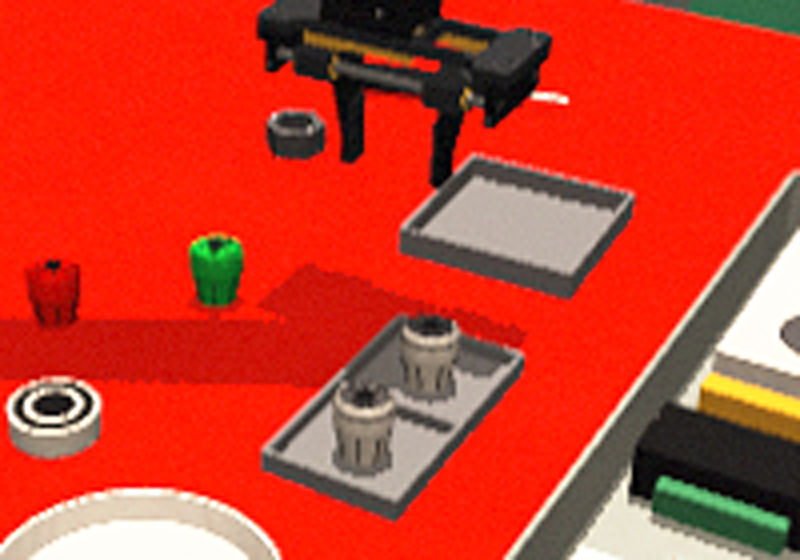

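Both collets stand upright, one per compartment (crop px (430,360) and (362,430)). Next I'll correct the offset and pick nut A.

step_arm(deltas=[[0.6,0,0.007,-0.007,0],[0.6,0.02,0.007,-0.007,0],[0.6,0.04,0.007,-0.007,0],[0.6,0.056,0.007,-0.007,0],[0.6,0.061,0.007,-0.007,0],[0.6,0.061,0.007,-0.007,0],[0.6,0.061,0.007,-0.007,0]])

```text
time_s: 14.2
tool_pos: [0.3859, 0.2964, 0.023]
tool_rot: [36.0, 89.9, 27.0]
force: [-0.6, -0.4, 0.7]
grip_width: 0.0697
```

step_arm(deltas=[[0.2,0.001,0,0,0],[-0.3,0.001,0,0,0],[-0.4,0.001,0,0,0],[-0.4,0.001,0,0,0],[-0.4,0.001,0,0,0],[-0.4,0.001,0,0,0],[-0.4,-0.02,0,0,0],[-0.4,-0.06,0,0,0],[-0.4,-0.08,0,0,0],[-0.4,-0.08,0,0,0]], newtons=35)

```text
time_s: 15.45
tool_pos: [0.3864, 0.2964, 0.1034]
tool_rot: [22.6, 89.8, 13.6]
force: [0.5, 0.2, -3.2]
grip_width: 0.0459
```

step_arm(deltas=[[-0.4,0,-0.019,0.012,-1],[-0.4,0,-0.057,0.035,-2],[-0.4,0,-0.104,0.065,-3],[-0.4,0,-0.152,0.094,-4],[-0.4,0,-0.199,0.123,-5],[-0.4,0,-0.246,0.153,-6],[-0.4,0,-0.294,0.182,-7],[-0.4,0,-0.341,0.211,-8],[-0.4,0,-0.389,0.241,-9],[-0.4,0,-0.436,0.27,-9],[-0.4,0,-0.464,0.288,-9],[-0.4,0,-0.474,0.294,-9]])

```text
time_s: 16.95
tool_pos: [0.6003, -0.2208, 0.0996]
tool_rot: [173.2, 89.8, 173.0]
force: [-0.4, 0.2, -4.1]
grip_width: 0.0458
```

step_arm(deltas=[[-0.4,0,0,0,0],[-0.4,0,0,0,0],[-0.4,0.02,0,0,0],[-0.4,0.04,0,0,0],[-0.4,0.06,0,0,0],[-0.4,0.068,0,0,0],[-0.4,0.068,0,0,0],[-0.4,0.068,0,0,0]])

```text
time_s: 17.95
tool_pos: [0.6021, -0.2183, 0.0352]
tool_rot: [-17.9, 89.9, -17.9]
force: [-0.6, 0.1, -3.1]
grip_width: 0.0459
```

step_arm(deltas=[[-0.4,0.004,0,0,0],[-0.4,0.008,0,0,0],[-0.4,0.009,0,0,0],[-0.4,0.009,0,0,0],[-0.2,0.009,0,0,0],[0.1,0.009,0,0,0],[0.3,0.009,0,0,0],[0.3,0.009,0,0,0],[0.3,-0.02,0,0,0],[0.3,-0.06,0,0,0],[0.6,-0.065,-0.01,-0.03,5],[0.6,-0.065,-0.03,-0.08,12]])

```text
time_s: 19.45
tool_pos: [0.523, -0.2471, 0.1009]
tool_rot: [6.6, 89.8, -5.4]
force: [-0.3, -0.8, -0.1]
grip_width: 0.0671
```

step_arm(deltas=[[0.6,0,0,0,5],[0.6,0,0,0,5],[0.6,0,0,0,5],[0.6,0,0,0,5]])

```text
time_s: 19.95
tool_pos: [0.5221, -0.2475, 0.0995]
tool_rot: [57.0, 90.0, 40.1]
force: [0.2, 0.4, -0.7]
grip_width: 0.0694
```

step_arm(deltas=[[0.6,0,-0.015,-0.03,0],[0.6,0,-0.033,-0.065,0],[0.6,0,-0.047,-0.095,0],[0.6,0,-0.047,-0.095,0],[0.6,0.03,-0.047,-0.095,0],[0.6,0.05,-0.047,-0.095,0],[0.6,0.06,-0.047,-0.095,0],[0.6,0.06,-0.047,-0.095,0]])

```text
time_s: 20.95
tool_pos: [0.4174, -0.2647, 0.0391]
tool_rot: [128.7, 89.9, 111.7]
force: [-0.6, -0.6, 0.5]
grip_width: 0.0699
```

step_arm(deltas=[[0.6,0.012,-0.001,0,0],[0.6,0.017,-0.001,0,0],[0.6,0.017,-0.001,0,0],[-0.3,0.017,-0.001,0,0],[-0.4,0.017,-0.001,0,0],[-0.4,0.017,-0.001,0,0],[-0.4,0.017,-0.001,0,0],[-0.4,0.017,-0.001,0,0],[-0.4,-0.01,-0.001,0,0],[-0.4,-0.04,-0.001,0,0],[-0.4,-0.06,-0.001,0,0],[-0.4,-0.06,-0.001,0,0]])

```text
time_s: 22.45
tool_pos: [0.4174, -0.2667, 0.1006]
tool_rot: [-23.3, 89.8, -40.3]
force: [-0.1, -0.7, -2.0]
grip_width: 0.0458
```

```bash
python3 - <<'E'
from h import *
measure(dict(nutA=(.602,-.218,.028,.036),dishrim=(.602,-.2525,.022,.11)))
p,_=read_camera("top");cv2.imwrite("pics/t2.png",cv2.resize(p[110:250,280:420,::-1],(560,560)))
E
```

```text
nutA 157 z 0.0268 mean [ 0.6016 -0.2149] rect [ 0.6019 -0.2146] [0.0494 0.0456] 88.8 circ [ 0.6024 -0.2148] 0.0255 hex (np.float64(59.0), np.float32(58.8))
dishrim 536 z 0.0212 mean [ 0.6102 -0.2475] rect [ 0.6031 -0.2529] [0.1743 0.1709] 88.8 circ [ 0.6024 -0.2522] 0.0887 hex
```

View pics/t2.png

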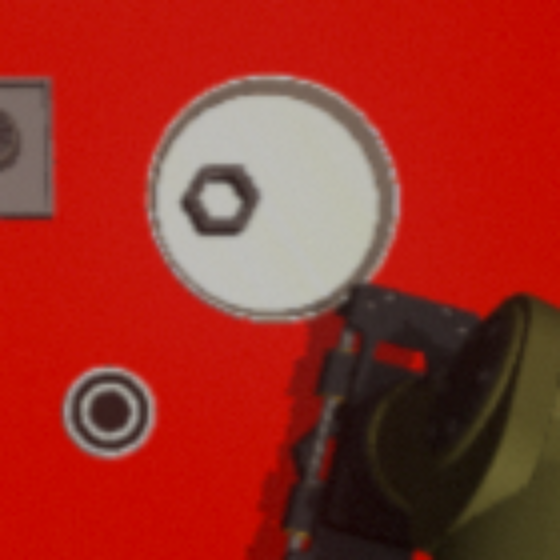

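Nut A lies flat in the dish, left of centre (crop px (221,199)), and nut B is held. I'll place nut B beside it.

step_arm(deltas=[[-0.4,0,0.003,0.015,-2],[-0.4,0,0.012,0.055,-6],[-0.4,0,0.022,0.1,-11],[-0.4,0,0.032,0.145,-16],[-0.4,0,0.039,0.175,-17],[-0.4,0,0.039,0.181,-17],[-0.4,0,0.039,0.181,-17],[-0.4,0.03,0.039,0.181,-17],[-0.4,0.05,0.039,0.181,-17],[-0.4,0.06,0.039,0.181,-17],[-0.4,0.065,0.039,0.181,-17],[-0.4,0.065,0.039,0.181,-17]])

```text
time_s: 24.05
tool_pos: [0.6011, -0.282, 0.0348]
tool_rot: [-43.5, 90.0, -43.5]
force: [-0.1, -0.4, -2.0]
grip_width: 0.0456
```

step_arm(deltas=[[-0.4,0.004,0,0,0],[-0.4,0.008,0,0,0],[-0.4,0.008,0,0,0],[-0.2,0.008,0,0,0],[0.1,0.008,0,0,0],[0.3,0.008,0,0,0],[0.3,0.008,0,0,0],[0.3,-0.02,0,0,0],[0.3,-0.06,0,0,0],[0.9,-0.065,0.03,-0.03,0],[0.9,-0.065,0.07,-0.07,0],[0.9,-0.065,0.11,-0.11,0]])

```text
time_s: 25.55
tool_pos: [0.4901, -0.1707, 0.0997]
tool_rot: [-11.3, 90.0, -11.4]
force: [-0.0, 0.6, 1.2]
grip_width: 0.0784
```

step_arm(deltas=[[0.9,0,0.03,-0.03,0],[0.9,0,0.039,-0.036,0],[0.9,0,0.039,-0.036,0],[0.9,0.03,0.039,-0.036,0],[0.9,0.05,0.039,-0.036,0],[0.9,0.06,0.039,-0.036,0],[0.9,0.06,0.039,-0.036,0],[0.9,0.06,0.039,-0.036,0]])

```text
time_s: 26.55
tool_pos: [0.456, -0.1332, 0.0402]
tool_rot: [-15.4, 89.9, -15.5]
force: [0.2, -0.8, -0.4]
grip_width: 0.0825
```

step_arm(deltas=[[0.9,0.012,0,0,0],[0.9,0.018,0,0,0],[0.9,0.018,0,0,0],[0.2,0.018,0,0,0],[0,0.018,0,0,0],[0,0.018,0,0,0],[0,0.018,0,0,0],[0,0.018,0,0,0],[0,0.0,0,0,0],[0,-0.04,0,0,0],[0,-0.07,0,0,0],[0,-0.07,0,0,0]])

```text
time_s: 28.05
tool_pos: [0.4571, -0.1334, 0.1124]
tool_rot: [-26.7, 89.7, -26.7]
force: [1.0, -0.0, -2.6]
grip_width: 0.0614
```

step_arm(deltas=[[0,0,0.015,0.006,0],[0,0,0.045,0.018,0],[0,0,0.09,0.035,0],[0,0,0.14,0.055,0],[0,0,0.19,0.075,0],[0,0,0.24,0.095,0],[0,0,0.29,0.114,0],[0,0,0.34,0.134,0],[0,0,0.375,0.148,0],[0,0,0.391,0.154,0],[0,0,0.391,0.154,0],[0,0,0.391,0.154,0]])

```text
time_s: 29.55
tool_pos: [0.6091, 0.2557, 0.1088]
tool_rot: [-115.3, 89.9, -115.5]
force: [-1.0, -0.7, -3.9]
grip_width: 0.0612
```

step_arm(deltas=[[0,0.02,0,0,0],[0,0.05,0,0,0],[0,0.07,0,0,0],[0,0.078,0,0,0],[0,0.078,0,0,0],[0,0.078,0,0,0]])

```text
time_s: 30.3
tool_pos: [0.61, 0.2586, 0.0326]
tool_rot: [23.2, 89.9, 23.2]
force: [-0.0, -0.3, -2.4]
grip_width: 0.0615
```

step_arm(deltas=[[0,0.004,0,0,0],[0,0.006,0,0,0],[0,0.006,0,0,0],[0.3,0.006,0,0,0],[0.7,0.006,0,0,0],[0.7,0.006,0,0,0],[0.7,0.006,0,0,0],[0.7,-0.02,0,0,0],[0.7,-0.06,0,0,0],[0.7,-0.1,0,-0.04,0],[0.7,-0.13,0,-0.09,0],[0.7,-0.15,0,-0.14,0]])

```text
time_s: 31.8
tool_pos: [0.4683, 0.2589, 0.1831]
tool_rot: [25.1, 89.9, 25.1]
force: [-1.1, 0.9, 1.9]
grip_width: 0.0741
```

step_arm(deltas=[[0.7,-0.01,0,-0.01,0],[0.7,-0.01,0,-0.01,0],[0.7,-0.01,0,-0.01,0]])

```text
time_s: 32.17
tool_pos: [0.4605, 0.2574, 0.191]
tool_rot: [147.7, 90.0, 147.5]
force: [0.3, 0.2, -0.2]
grip_width: 0.0739
```

```bash
python3 - <<'E'
from h import *
measure(dict(nutA=(.602,-.215,.028,.033),nutB=(.602,-.285,.028,.033),colA=(.643,.04,.05,.04),colB=(.643,-.052,.05,.04),bearing=(.61,.258,.024,.045),psu=(.457,-.449,.036,.08)))
for n in("scene","top"):
    p,_=read_camera(n);cv2.imwrite(f"pics/{n}9.png",cv2.resize(p[70:330,100:450,::-1],(800,594),interpolation=cv2.INTER_CUBIC))
E
```

```text
nutA 163 z 0.0270 mean [ 0.602  -0.2147] rect [ 0.6019 -0.215 ] [0.0492 0.0459] 89.5 circ [ 0.602  -0.2145] 0.0254 hex (np.float64(1.0), np.float32(59.9))
nutB 170 z 0.0270 mean [ 0.6014 -0.282 ] rect [ 0.6018 -0.2813] [0.0477 0.0493] 50.6 circ [ 0.6027 -0.2826] 0.0269 hex (np.float64(59.5), np.float32(59.7))
colA 172 z 0.0457 mean [0.6422 0.0396] rect [0.6431 0.0397] [0.0355 0.0396] 89.3 circ [0.6432 0.0397] 0.02 hex 
colB 174 z 0.0457 mean [ 0.6426 -0.0532] rect [ 0.6428 -0.0531] [0.0358 0.0377] 88.5 circ [ 0.6429 -0.054 ] 0.0205 hex 
bearing 378 z 0.0236 mean [0.61   0.2551] rect [0.6114 0.2549] [0.06   0.0565] 33.4 circ [0.6098 0.2566] 0.0312 hex 
psu 1257 z 0.0355 mean [ 0.4572 -0.453 ] rect [ 0.4577 -0.4546] [0.0813 0.1097] 85.5 circ [ 0.4582 -0.4552] 0.0662 hex
```

View pics/scene9.png

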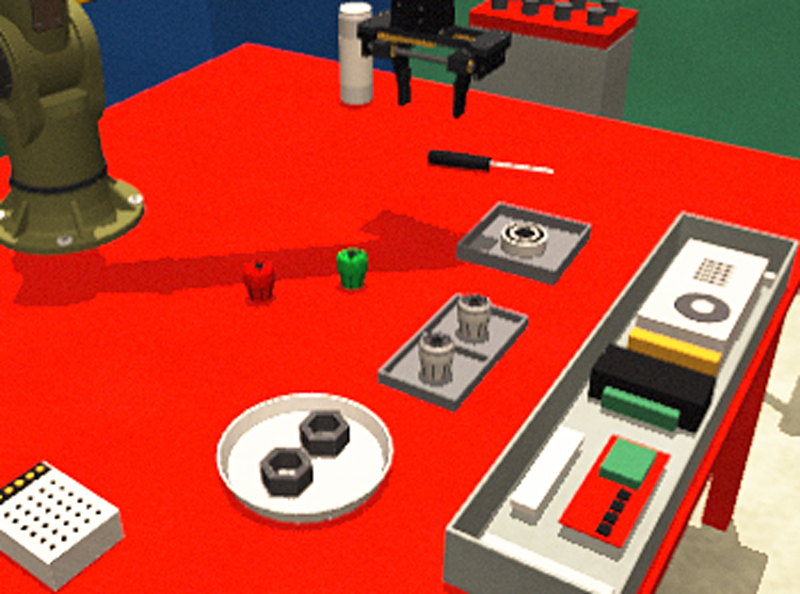

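View pics/top9.png

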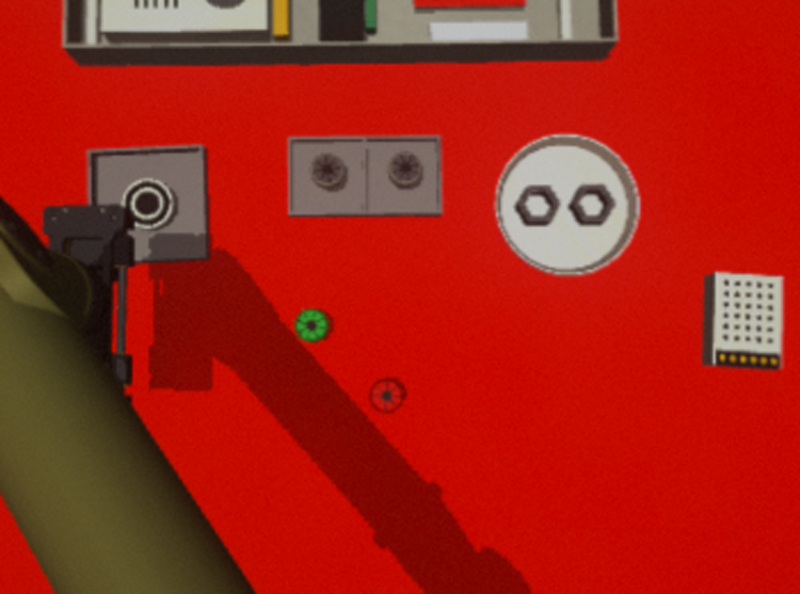

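The pictures show everything in place. In the top crop, the bearing is in the square tray (147,203), one collet stands in each compartment (328,170) and (405,168), and both nuts lie flat in the dish (537,205) and (592,205). The look-alikes and bystanders haven't moved, and the robot is clear.

```bash
python3 -c "
from cell import *
print(env.sign_off())"
```

```text
the job is handed in; nothing more can be done
None
```

The parts are sorted and the job is handed in, at about 32 s of the 122 s allowed. I placed the two collets first, then the two nuts, then the bearing.

My last check used depth readings and a picture from each camera:

- **Collets:** both stand upright, one in each compartment of the divided tray, with the measured height consistent with resting on its floor. Both are within about 2 mm of their compartment's centre.
- **Nuts:** both lie flat in the dish, 67 mm apart centre to centre. Their tops are 27 mm up, against 28 mm expected.
- **Bearing:** it lies flat near the centre of the square tray, with its top 24 mm up as expected.
- **Left alone:** the power supply, the screwdriver and the red and green look-alikes were never touched and look unmoved in the pictures. I didn't measure the screwdriver again.

No check failed. The trained networks confused some things: they gave the bearing tray as a collet and the collet tray as a bearing, and missed one nut. I took all final positions from the depth images instead. The highest wrist force reading I saw at the end of any move was about 6 N.

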